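# Count to the third gap of the parts-bin rack and push the bin home

## Robot

A 6-joint arm with a two-finger parallel gripper is mounted at the origin on the work surface. World frame = base frame: x ahead of the robot, y to its left, z up, the work surface at z = 0. Lengths are in m, angles in rad, forces in N, time in s.
With the tool pointing down it reaches from about 0.25 to 0.775 m from the base axis. Payload 4 kg.
Tool frame: the origin (TCP) lies between the finger pads; the fingertips stand 11 mm ahead of it and the grasp point (between the pads) lies 8 mm behind it; z points along the fingers, y is the direction in which the jaws open and shut (so a half turn about z gives the same grasp; the last joint's range is limited). The gripper opens to 85 mm and grips with 20 to 120 N. Pads are 22 mm wide; open, the fingers measure 114 mm over their backs; the gripper's body (76 mm by 85 mm) begins 54 mm behind the grasp point. The pads swing forward as they close: fully open they stand 13 mm farther back than shut.
Start: joints at [-1.359, 0.087, 1.371, -0, 1.684, -0.103], TCP at [0.17, -0.523, 0.242] pointing down, gripper open.
Joint ranges: [-3.1, 3.1], [-0.76, 2.03], [0.27, 2.55], [-1.08, 4.22], [0.17, 2.65], [-2.57, 2.57]. Speed limits (rad/s): [2.79, 2.79, 3.14, 3.14, 3.14, 3.14].

## Interface

Orientations are given as a unit quaternion [w, x, y, z].
In Python, from workcell import * gives the robot as it stands. The module is installed in compiled form; this text tells all that it offers.
- The arm moves only by the tool play_rows, never from a script. Its argument "increments" is a list of rows, each an object with "delta_pos": the shift along the world's x, y, z in units of 15 cm (1.0 is 15 cm), a list of three; "twist": the turn about the world's z in units of 30 degrees (1.0 is 30 degrees); "jaw": the opening, from 0 (shut) to 1 (fully open). In form: [{"delta_pos": [x, y, z], "twist": twist, "jaw": jaw}, ...]. A call has exactly 8 rows; each row is the pose to reach, as a shift and turn from the pose commanded when the call began; what a row does not reach only later rows make up. A row lasts 1/12 s, in which the tool goes at most 41.7 mm and 7.16 degrees, less where a joint would pass 70% of its speed; a pose out of reach is approached as far as the arm can. A call with a number of a shift or a turn outside -1 to 1 is refused whole. A call with a gripper value outside its range is refused whole. The fingers move at their own pace and stop on an object; "grip_force" is the grip in N (left out, the last holds). Time passes only in rows, so rows that repeat a pose let the fingers close, or fill a call up. It gives the time, the measured TCP pose, the force and the opening at its end, in the units of the state.
- state(): the state, without advancing time (a new reading comes with each control period).
- grab_frame(name): name is "scene" or "top" or "wrist"; returns (picture, depth): 384x512x3 uint8, blue, green, red; 384x512 float32, m along the optical axis (not along the pixel's ray), 0 where there is no reading.
- camera_params(name): a dict with "mtx" (3x3 intrinsics, pixels), "rvec" (rotation vector, rad) and "tvec" (3), from world to camera coordinates, as OpenCV has them; the wrist camera has in their place "tool_from_camera" (4x4, takes a point from camera to tool coordinates, whose origin is the TCP and whose axes are the flange's). Camera axes: x right, y down, z forward; pixel columns grow to the right and rows downward; lengths in m; the calibration is good to about 2 mm. A picture is of the moment at which its call begins: read the wrist's pose just before it. camera_params takes no time and is no camera call.
- sign_off(): hands the job in, once; it reports no verdict.
The state is a dict: "clock": time; "q": joint angles; "joint_velocities": joint speeds; "joint_efforts": joint torques, N m; "position": TCP position; "tcp_rot": TCP orientation; "wrist_force": force on the tool from outside, world axes, zero at the start; "wrist_torque": the same for the moment, N m; "finger_gap": finger opening in m.
Only numpy, scipy, OpenCV 4.12 (cv2) and the standard library are available. Lean on these libraries where they do the work, as an engineer would, in place of code of your own. Each camera call takes 0.05 s, during which the arm holds its last target.

## Task

With the fingers closed, run a fingertip along the front of the parts-bin rack from its red end to count the gaps: touch the red end panel, then the first divider, then the second; the gap just past that one is the third. Then push the orange bin, which stands on the loading board before the rack, into that third gap until it is fully home against the back rail. Only push it along the board, never lift or tip it, and leave the two bins already in the rack, the glue bottle and the roll of tape where they are.

Things in the scene. Friction and masses are not known exactly. Their poses are not given: they have to be found in the camera images.
- rack: Fixed rack: white loading board 320 x 430 x 9 mm; on it two end panels and five dividers 67 mm apart make six gaps, each 58 mm wide, 100 mm deep to a 50 mm high back rail, open above and to the robot. Origin at bench height below the middle of the line of front edges. x into the gaps, y left, z up. Front edges x = 0, board from x = -0.2, rail face x = 0.1, gap centres y = +-0.0335, 0.1005, 0.1675.
- end_red: Red-painted end panel, at the left or the right end of the row: the gaps are counted from it. Fixed. 100 (deep) x 9 x 60 mm, top 69 mm above the bench, front edge rounded to 4.5 mm radius. Its centre plane is at y = 0.201 or -0.201 in the rack's frame. Origin at the foot of its front edge, 9 mm above the bench; axes as the rack's.
- end_plain: The plain plywood panel at the other end; same size and origin.
- divider1: Plywood divider 1 of 5, numbered from the left (+y) end of the rack, fixed; 100 (deep) x 9 x 60 mm; origin at the middle of its front edge's foot, 9 mm above the bench; axes as the rack's.
- divider2: Plywood divider 2 of 5, numbered from the left (+y) end of the rack, fixed; 100 (deep) x 9 x 60 mm; origin at the middle of its front edge's foot, 9 mm above the bench; axes as the rack's.
- divider3: Plywood divider 3 of 5, numbered from the left (+y) end of the rack, fixed; 100 (deep) x 9 x 60 mm; origin at the middle of its front edge's foot, 9 mm above the bench; axes as the rack's.
- divider4: Plywood divider 4 of 5, numbered from the left (+y) end of the rack, fixed; 100 (deep) x 9 x 60 mm; origin at the middle of its front edge's foot, 9 mm above the bench; axes as the rack's.
- divider5: Plywood divider 5 of 5, numbered from the left (+y) end of the rack, fixed; 100 (deep) x 9 x 60 mm; origin at the middle of its front edge's foot, 9 mm above the bench; axes as the rack's.
- bin: Orange open parts bin of bolts, loose on the board before the rack: 88 long (its x) x 50 wide (y) x 45 mm high, 0.2 to 0.45 kg, turned up to 0.25 rad from the rack; a push of 1 to 5 N slides it. Origin at the centre of its underside, 9 mm above the bench. Fully home: origin at x = 0.056 in the rack's frame, near face 12 mm inside the front edges.
- stock_blue: Blue bin of nuts, same size, loose, already home in one gap of the rack (second from the left or first from the right). Leave alone. Origin at the centre of its underside.
- stock_grey: Grey bin of washers, same size, loose, home in the other of those two gaps. Leave alone. Origin at the centre of its underside.
- glue: White glue bottle with red cap, 52 mm diameter, 150 mm high, standing on the bench beside the rack. Leave alone. Origin at the centre of its underside.
- tape: Roll of grey tape lying flat on the bench at the rack's other side, 96 mm diameter, 48 mm high. Leave alone. Origin at the centre of its underside.
There are look-alikes about, which are no part of the job. What is shaped like the bin but pink is not meant.

How it is judged:
By the outcome, as a careful person would: the job done as asked, in the order asked, and still so for the second after the job is handed in, with the robot touching nothing.
It also fails if it takes over 72 s, if anything falls off the work surface, if the arm or the gripper's body presses on something with over 40 N, if the wrist force passes 120 N, or if a joint passes its speed limit or range.

## Working session

There is one attempt and no reset: what is moved stays moved. The work goes in short steps, Python scripts to look and compute and a tool call to move; the robot and the scene stay as the last step left them, time stands still between calls to the robot, and variables do not carry over. Pictures are saved under pics/ and viewed, and the job is handed in when it is done.

Besides the shell and the picture viewer there is one more tool, called after "Request:" as a command line: name --argument value ..., lists and objects as JSON in quotes. play_rows: Moves the arm, as the interface text tells. Shifts and turns lie within -1 to 1; 1 stands for 15 cm of shift or 30 degrees of turn. Its arguments: {"type":"object","properties":{"increments":{"type":"array"},"grip_force":{"type":"number"}},"required":["increments"]}

```bash
mkdir -p pics
python3 - <<'E'
from workcell import *
import cv2
s=state(); print(s)
for n in("scene","top"):
    im,d=grab_frame(n); cv2.imwrite(f"pics/{n}0.png",im)
    import numpy as np
    np.save(f"pics/{n}0.npy",d); print(n,camera_params(n))
print(camera_params("wrist"))
E
```

```text
{'clock': 0.0, 'q': array([-1.35908071e+00,  8.79806522e-02,  1.37228050e+00, -1.12842852e-05,
        1.68356527e+00, -1.03079035e-01]), 'joint_velocities': array([-0.00051798,  0.00206914, -0.00076657, -0.00181379,  0.00083797,
       -0.00051445]), 'joint_efforts': array([-2.04714583e-03, -3.51874423e+01, -3.13273966e+01, -2.68640979e-04,
        1.09414788e-02, -4.39881774e-06]), 'position': array([ 0.17019594, -0.52251164,  0.24111174]), 'tcp_rot': array([-1.11493620e-03,  9.87638075e-01,  1.56747520e-01, -6.62363542e-05]), 'wrist_force': array([ 0.3900834 ,  0.52058836, -0.0790118 ]), 'wrist_torque': array([ 0.0349572 , -0.05061163, -0.0272542 ]), 'finger_gap': 0.08565761731737044}
scene {'mtx': array([[408.70339436,   0.        , 255.47030055],
       [  0.        , 408.70339436, 193.1278075 ],
       [  0.        ,   0.        ,   1.        ]]), 'rvec': array([ 2.0323531 ,  1.48411492, -0.52670365]), 'tvec': array([-0.15017116, -0.33923258,  1.32547618])}
top {'mtx': array([[383.11284126,   0.        , 255.41548603],
       [  0.        , 383.11284126, 193.03487906],
       [  0.        ,   0.        ,   1.        ]]), 'rvec': array([ 2.15156349, -2.17706351,  0.13652643]), 'tvec': array([0.01254848, 0.46767266, 0.96759836])}
{'mtx': array([[269.64489549,   0.        , 257.1089197 ],
       [  0.        , 269.64489549, 186.9282331 ],
       [  0.        ,   0.        ,   1.        ]]), 'tool_from_camera': array([[ 5.42818143e-04, -9.46350224e-01, -3.23142320e-01,
         8.33884165e-02],
       [ 9.99999344e-01,  1.87880018e-04,  1.12958739e-03,
         1.55017444e-04],
       [-1.00827330e-03, -3.23142721e-01,  9.46349706e-01,
        -1.31878429e-01],
       [ 0.00000000e+00,  0.00000000e+00,  0.00000000e+00,
         1.00000000e+00]])}
```

View pics/top0.png

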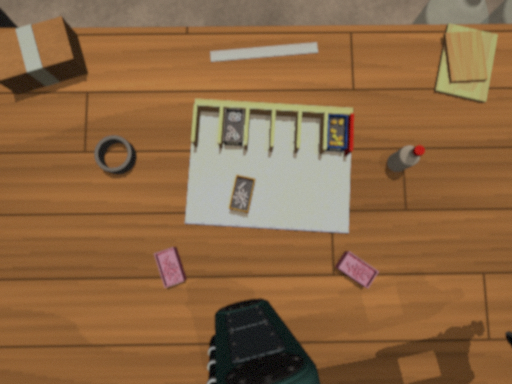

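View pics/scene0.png

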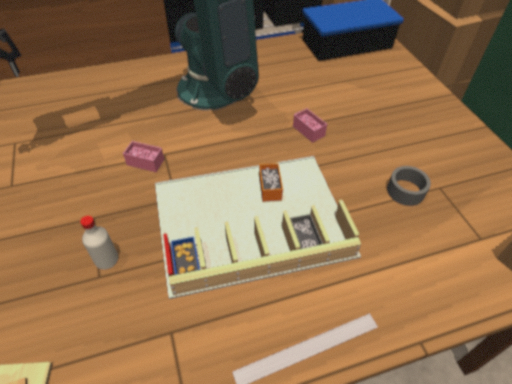

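Run:
```python
import cv2
im=cv2.imread("pics/top0.png")
c=im[90:240,175:365]; cv2.imwrite("pics/topz.png",cv2.resize(c,None,fx=4,fy=4,interpolation=cv2.INTER_CUBIC))
im=cv2.imread("pics/scene0.png")
c=im[150:300,145:365]; cv2.imwrite("pics/scz.png",cv2.resize(c,None,fx=3.6,fy=3.6,interpolation=cv2.INTER_CUBIC))
```

```text
(no output)
```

View pics/topz.png

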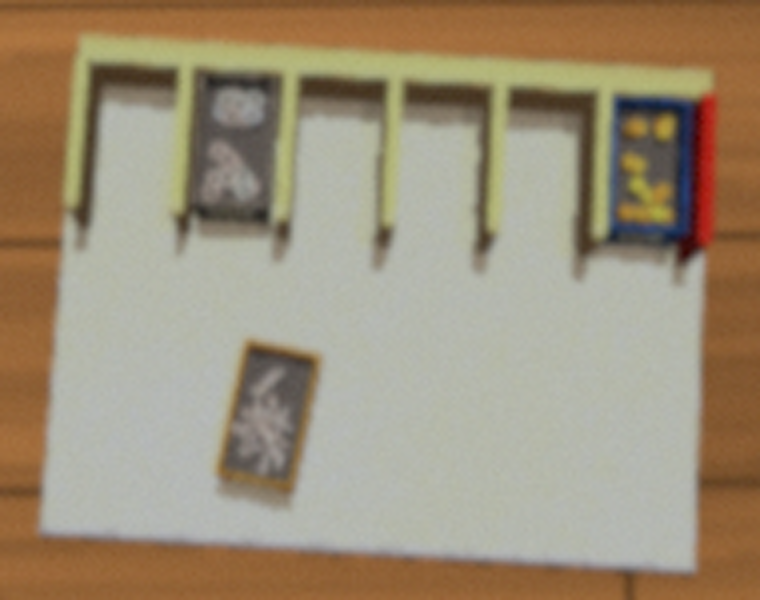

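View pics/scz.png

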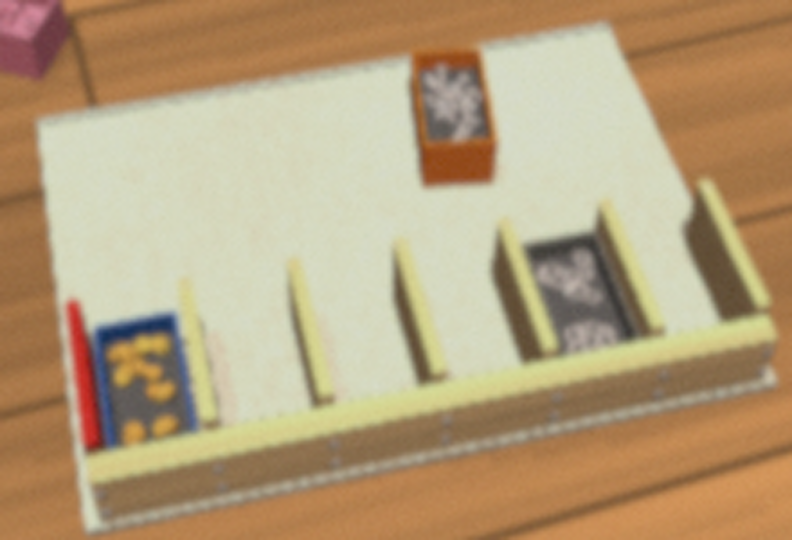

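```bash
cat > h.py <<'E'
import numpy as np, cv2
from workcell import *
def ray(name,uv,z):
    p=camera_params(name); R=cv2.Rodrigues(p["rvec"])[0]; t=p["tvec"]
    d=np.linalg.inv(p["mtx"])@np.array([uv[0],uv[1],1.]); C=-R.T@t; d=R.T@d
    return C+d*(z-C[2])/d[2]
def proj(name,P):
    p=camera_params(name); return cv2.projectPoints(np.asarray(P,float).reshape(-1,3),p["rvec"],p["tvec"],p["mtx"],None)[0][:,0]
def fit2(L,W):  # W = c + R(a) L
    L=np.array(L);W=np.array(W);lc=L.mean(0);wc=W.mean(0);l=L-lc;w=W-wc
    a=np.arctan2((l[:,0]*w[:,1]-l[:,1]*w[:,0]).sum(),(l*w).sum()); R=np.array([[np.cos(a),-np.sin(a)],[np.sin(a),np.cos(a)]])
    c=wc-R@lc; return c,a,R,W-(L@R.T+c)
E
python3 - <<'E'
from h import *
Y=[.201,.134,.067,0,-.067,-.134,-.201]
px=[(73,210),(180,215),(282,220),(387,228),(492,234),(600,240),(705,248)]
for z4,name in((4,"top"),):
    L=[];W=[]
    for y,p in zip(Y,px): L.append((0,y));W.append(ray("top",(p[0]/4+175-.4,p[1]/4+90-.4),.069)[:2])
    for l,p in(((-.2,.215),(40,535)),((-.2,-.215),(695,572))): L.append(l);W.append(ray("top",(p[0]/4+175-.4,p[1]/4+90-.4),.009)[:2])
    c,a,R,r=fit2(L,W); print("rack top",c,a); print(np.round(r*1e3,1))
B=[ray("top",(x/4+174.6,y/4+89.6),.054)[:2] for x,y in((247,341),(321,353),(293,492),(218,478))]
cb,ab,_,r=fit2([(.044,.025),(.044,-.025),(-.044,-.025),(-.044,.025)],B); print("bin",cb,ab,np.round(r*1e3,1)); print("bin in rack",R.T@(cb-c),ab-a)
# scene
S=lambda x,y:(x/3.6+145-.36,y/3.6+150-.36)
px=[(705,183),(606,203),(504,222),(402,240),(294,261),(186,280),(74,302)]
L=[(0,y) for y in Y];W=[ray("scene",S(*p),.069)[:2] for p in px]
for l,p in(((-.2,.215),(610,25)),((-.2,-.215),(38,120))): L.append(l);W.append(ray("scene",S(*p),.009)[:2])
c2,a2,R2,r=fit2(L,W); print("rack scene",c2,a2); print(np.round(r*1e3,1))
B=[ray("scene",S(*p),.054)[:2] for p in((494,137),(422,147),(413,52),(482,52))]
cb,ab,_,r=fit2([(.044,.025),(.044,-.025),(-.044,-.025),(-.044,.025)],B); print("bin",cb,ab,np.round(r*1e3,1)); print("bin in rack",R2.T@(cb-c2),ab-a2)
for n,uv in(("tapetop",(115,155)),("glue",(402,160)),("pinkL",(170,268)),("pinkR",(356,269))): print(n,ray("top",uv,.05))
E
```

```text
rack top [ 0.57981161 -0.03516123] -0.07030798223861864
[[ 0.3 -1.5]
 [ 1.  -2.2]
 [ 1.9  0.3]
 [ 0.7  0.9]
 [ 0.9  1.5]
 [ 1.   0.1]
 [-0.2  0.7]
 [-3.2 -0.1]
 [-2.3  0.3]]
bin [0.46384189 0.04105026] -0.20460351836745871 [[-0.3 -1.4]
 [ 1.7  0.6]
 [-0.3  1.4]
 [-1.1 -0.5]]
bin in rack [-0.12103707  0.06787633] -0.13429553612884007
rack scene [ 0.58544615 -0.03247488] -0.07565845443253658
[[ 0.7 -0.7]
 [ 1.8 -0.9]
 [ 1.8 -1. ]
 [ 1.1  0.7]
 [ 1.6 -0.3]
 [ 0.9  0.8]
 [ 1.6  0.6]
 [-4.7  0.1]
 [-4.8  0.6]]
bin [0.46915426 0.04330344] -0.24102511264287166 [[-5.2  0.2]
 [ 0.7  0. ]
 [ 1.   1. ]
 [ 3.5 -1.2]]
bin in rack [-0.12168702  0.06677147] -0.16536665821033508
tapetop [0.56733011 0.36575309 0.05      ]
glue [ 0.54641703 -0.37084884  0.05      ]
pinkL [0.28054734 0.22109659 0.05      ]
pinkR [ 0.2722086 -0.2403948  0.05     ]
```

Request:
play_rows --increments '[{"delta_pos": [0.15, 0.12, 0], "twist": -0.1, "jaw": 0}, {"delta_pos": [0.35, 0.3, 0], "twist": -0.2, "jaw": 0}, {"delta_pos": [0.55, 0.5, 0], "twist": -0.35, "jaw": 0}, {"delta_pos": [0.75, 0.7, 0], "twist": -0.5, "jaw": 0}, {"delta_pos": [0.9, 0.85, 0], "twist": -0.6, "jaw": 0}, {"delta_pos": [1, 0.95, 0], "twist": -0.7, "jaw": 0}, {"delta_pos": [1, 1, 0], "twist": -0.74, "jaw": 0}, {"delta_pos": [1, 1, 0], "twist": -0.74, "jaw": 0}]'

```text
clock: 0.77
position: [0.3211, -0.371, 0.242]
tcp_rot: [-0.001, 0.999, -0.035, -0.0]
wrist_force: [-0.5, 0.3, -1.2]
finger_gap: -0.0
```

Request:
play_rows --increments '[{"delta_pos": [0.1, 0.2, 0], "twist": 0, "jaw": 0}, {"delta_pos": [0.2, 0.4, 0], "twist": 0, "jaw": 0}, {"delta_pos": [0.35, 0.65, 0], "twist": 0, "jaw": 0}, {"delta_pos": [0.45, 0.85, 0], "twist": 0, "jaw": 0}, {"delta_pos": [0.5, 0.95, 0], "twist": 0, "jaw": 0}, {"delta_pos": [0.5, 1, 0], "twist": 0, "jaw": 0}, {"delta_pos": [0.5, 1, 0], "twist": 0, "jaw": 0}, {"delta_pos": [0.5, 1, 0], "twist": 0, "jaw": 0}]'

```text
clock: 1.43
position: [0.3948, -0.2239, 0.2422]
tcp_rot: [0.0, 0.999, -0.037, -0.0]
wrist_force: [0.5, -0.9, 0.4]
finger_gap: -0.0
```

Run:
```python
from h import *
s=state(); print(s["clock"],s["position"],s["tcp_rot"],s["wrist_force"],s["finger_gap"])
im,d=grab_frame("wrist"); cv2.imwrite("pics/w1.png",im)
```

```text
1.4333 [ 0.39477983 -0.22386985  0.24217783] [ 4.46123704e-04  9.99331192e-01 -3.65630608e-02 -3.34867990e-04] [ 0.52640632 -0.89368951  0.41262854] -1.1540750394011388e-05
```

View pics/w1.png

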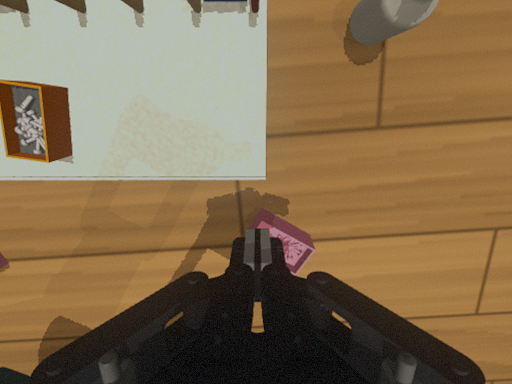

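```bash
cat >> h.py <<'E'
from scipy.spatial.transform import Rotation as Ro
def wray(uv,z,s):
    p=camera_params("wrist"); T=p["tool_from_camera"]; q=s["tcp_rot"]; R=Ro.from_quat([q[1],q[2],q[3],q[0]]).as_matrix()
    d=R@T[:3,:3]@(np.linalg.inv(p["mtx"])@np.array([uv[0],uv[1],1.])); C=R@T[:3,3]+s["position"]
    return C+d*(z-C[2])/d[2]
E
python3 - <<'E'
from h import *
s=state()
c=np.array([.582,-.034]);a=-.073
R=np.array([[np.cos(a),-np.sin(a)],[np.sin(a),np.cos(a)]])
for n,uv,z in(("corner",(266.5,178.5),.009),("edge0",(5,178.5),.009),("redtop",(255,11),.069),("d5",(196,10),.069),("d4",(140,11),.069),("d3",(82,10),.069),("binNR",(47,161),.054),("binFR",(41,85),.054)):
    p=wray(uv,z,s); print(n,p, R.T@(p[:2]-c))
E
```

```text
corner [ 0.36514614 -0.2360385   0.009     ] [-0.20154059 -0.21731668]
edge0 [0.39249411 0.13252296 0.009     ] [-0.20114655  0.15225781]
redtop [ 0.55539267 -0.23457129  0.069     ] [-0.01190776 -0.20197771]
d5 [ 0.56044435 -0.17719898  0.069     ] [-0.011054   -0.14438976]
d4 [ 0.56360601 -0.12253471  0.069     ] [-0.01188771 -0.08964049]
d3 [ 0.56857254 -0.06631718  0.069     ] [-0.01103464 -0.03321044]
binNR [0.42090645 0.02874591 0.054     ] [-0.16524089  0.05082941]
binFR [0.5058238  0.00738502 0.054     ] [-0.07899174  0.03571888]
```

Request:
play_rows --increments '[{"delta_pos": [0.15, -0.01, -0.1], "twist": 0, "jaw": 0}, {"delta_pos": [0.35, -0.02, -0.25], "twist": 0, "jaw": 0}, {"delta_pos": [0.55, -0.03, -0.4], "twist": 0, "jaw": 0}, {"delta_pos": [0.7, -0.04, -0.55], "twist": 0, "jaw": 0}, {"delta_pos": [0.82, -0.05, -0.7], "twist": 0, "jaw": 0}, {"delta_pos": [0.88, -0.055, -0.8], "twist": 0, "jaw": 0}, {"delta_pos": [0.88, -0.055, -0.85], "twist": 0, "jaw": 0}, {"delta_pos": [0.88, -0.055, -0.85], "twist": 0, "jaw": 0}]'

```text
clock: 2.15
position: [0.5254, -0.232, 0.1118]
tcp_rot: [-0.001, 0.999, -0.037, -0.003]
wrist_force: [-0.7, -0.7, -0.1]
finger_gap: -0.0003
```

Request:
play_rows --increments '[{"delta_pos": [0, 0, -0.1], "twist": 0, "jaw": 0}, {"delta_pos": [0, 0, -0.2], "twist": 0, "jaw": 0}, {"delta_pos": [0, 0, -0.3], "twist": 0, "jaw": 0}, {"delta_pos": [0, 0, -0.32], "twist": 0, "jaw": 0}, {"delta_pos": [0.03, 0, -0.32], "twist": 0, "jaw": 0}, {"delta_pos": [0.06, 0, -0.32], "twist": 0, "jaw": 0}, {"delta_pos": [0.08, 0, -0.32], "twist": 0, "jaw": 0}, {"delta_pos": [0.08, 0, -0.32], "twist": 0, "jaw": 0}]'

```text
clock: 2.82
position: [0.5409, -0.2319, 0.0687]
tcp_rot: [0.001, 0.999, -0.036, 0.002]
wrist_force: [-0.2, -0.6, -0.4]
finger_gap: -0.0002
```

Run:
```python
from h import *
s=state(); print(s["clock"],s["position"],s["tcp_rot"],s["wrist_force"],s["finger_gap"])
im,d=grab_frame("wrist"); cv2.imwrite("pics/w2.png",im)
```

```text
2.8167 [ 0.54087602 -0.23190674  0.06871964] [ 8.22958411e-04  9.99341336e-01 -3.62420860e-02  1.65142832e-03] [-0.15045033 -0.60292227 -0.4307275 ] -0.00021270738625827961
```

View pics/w2.png

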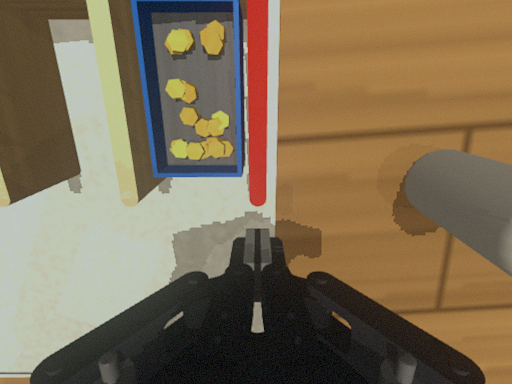

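Run:
```python
from h import *
s=state()
a=-.073
R=np.array([[np.cos(a),-np.sin(a)],[np.sin(a),np.cos(a)]])
for uv,y in(((258,206),-.201),((130,204),-.134),((0,205),-.067)):
    p=wray(uv,.069,s); print(p, p[:2]-R@[0,y], R.T@(p[:2]-s["position"][:2]))
```

```text
[ 0.56832389 -0.23446951  0.069     ] [ 0.58298387 -0.03400484] [ 0.02807388 -0.00073127]
[ 0.57433315 -0.16752464  0.069     ] [ 0.58410646 -0.03388152] [0.02918449 0.0664736 ]
[ 0.57872188 -0.09937775  0.069     ] [ 0.58360854 -0.03255619] [0.02859123 0.13475908]
```

Request:
play_rows --increments '[{"delta_pos": [0.03, 0, 0], "twist": 0, "jaw": 0}, {"delta_pos": [0.06, 0, 0], "twist": 0, "jaw": 0}, {"delta_pos": [0.08, 0, 0], "twist": 0, "jaw": 0}, {"delta_pos": [0.09, 0, 0], "twist": 0, "jaw": 0}, {"delta_pos": [0.1, 0, 0], "twist": 0, "jaw": 0}, {"delta_pos": [0.105, 0, 0], "twist": 0, "jaw": 0}, {"delta_pos": [0.11, 0, 0], "twist": 0, "jaw": 0}, {"delta_pos": [0.11, 0, 0], "twist": 0, "jaw": 0}]'

```text
clock: 3.53
position: [0.5558, -0.2312, 0.0668]
tcp_rot: [0.0, 0.999, -0.036, -0.0]
wrist_force: [0.3, -0.5, 0.2]
finger_gap: -0.0001
```

Request:
play_rows --increments '[{"delta_pos": [0.005, 0, 0], "twist": 0, "jaw": 0}, {"delta_pos": [0.01, 0, 0], "twist": 0, "jaw": 0}, {"delta_pos": [0.015, 0, 0], "twist": 0, "jaw": 0}, {"delta_pos": [0.02, 0, 0], "twist": 0, "jaw": 0}, {"delta_pos": [0.025, 0, 0], "twist": 0, "jaw": 0}, {"delta_pos": [0.025, 0, 0], "twist": 0, "jaw": 0}, {"delta_pos": [0.025, 0, 0], "twist": 0, "jaw": 0}, {"delta_pos": [0.025, 0, 0], "twist": 0, "jaw": 0}]'

```text
clock: 4.2
position: [0.558, -0.2313, 0.0668]
tcp_rot: [-0.0, 0.999, -0.036, -0.002]
wrist_force: [-5.2, 0.0, 2.8]
finger_gap: -0.0002
```

Request:
play_rows --increments '[{"delta_pos": [-0.05, 0, 0], "twist": 0, "jaw": 0}, {"delta_pos": [-0.05, 0.1, 0], "twist": 0, "jaw": 0}, {"delta_pos": [-0.03, 0.25, 0], "twist": 0, "jaw": 0}, {"delta_pos": [-0.02, 0.38, 0], "twist": 0, "jaw": 0}, {"delta_pos": [-0.01, 0.44, 0], "twist": 0, "jaw": 0}, {"delta_pos": [0, 0.445, 0], "twist": 0, "jaw": 0}, {"delta_pos": [0.01, 0.445, 0], "twist": 0, "jaw": 0}, {"delta_pos": [0.015, 0.445, 0], "twist": 0, "jaw": 0}]'

```text
clock: 4.87
position: [0.5622, -0.165, 0.067]
tcp_rot: [0.0, 0.999, -0.036, 0.0]
wrist_force: [0.2, 0.2, 0.5]
finger_gap: -0.0003
```

Request:
play_rows --increments '[{"delta_pos": [0.005, 0, 0], "twist": 0, "jaw": 0}, {"delta_pos": [0.01, 0, 0], "twist": 0, "jaw": 0}, {"delta_pos": [0.015, 0, 0], "twist": 0, "jaw": 0}, {"delta_pos": [0.02, 0, 0], "twist": 0, "jaw": 0}, {"delta_pos": [0.02, 0, 0], "twist": 0, "jaw": 0}, {"delta_pos": [0.02, 0, 0], "twist": 0, "jaw": 0}, {"delta_pos": [0.02, 0, 0], "twist": 0, "jaw": 0}, {"delta_pos": [0.02, 0, 0], "twist": 0, "jaw": 0}]'

```text
clock: 5.53
position: [0.5627, -0.1653, 0.0668]
tcp_rot: [0.0, 0.999, -0.037, -0.002]
wrist_force: [-7.5, 0.1, 4.7]
finger_gap: 0.0004
```

Request:
play_rows --increments '[{"delta_pos": [-0.05, 0, 0], "twist": 0, "jaw": 0}, {"delta_pos": [-0.05, 0.1, 0], "twist": 0, "jaw": 0}, {"delta_pos": [-0.03, 0.25, 0], "twist": 0, "jaw": 0}, {"delta_pos": [-0.02, 0.38, 0], "twist": 0, "jaw": 0}, {"delta_pos": [-0.01, 0.44, 0], "twist": 0, "jaw": 0}, {"delta_pos": [0, 0.445, 0], "twist": 0, "jaw": 0}, {"delta_pos": [0.01, 0.445, 0], "twist": 0, "jaw": 0}, {"delta_pos": [0.01, 0.445, 0], "twist": 0, "jaw": 0}]'

```text
clock: 6.2
position: [0.5667, -0.0983, 0.0669]
tcp_rot: [0.0, 0.999, -0.036, 0.0]
wrist_force: [-0.1, 0.3, 0.3]
finger_gap: -0.0001
```

Request:
play_rows --increments '[{"delta_pos": [0.005, 0, 0], "twist": 0, "jaw": 0}, {"delta_pos": [0.01, 0, 0], "twist": 0, "jaw": 0}, {"delta_pos": [0.015, 0, 0], "twist": 0, "jaw": 0}, {"delta_pos": [0.02, 0, 0], "twist": 0, "jaw": 0}, {"delta_pos": [0.022, 0, 0], "twist": 0, "jaw": 0}, {"delta_pos": [0.022, 0, 0], "twist": 0, "jaw": 0}, {"delta_pos": [0.022, 0, 0], "twist": 0, "jaw": 0}, {"delta_pos": [0.022, 0, 0], "twist": 0, "jaw": 0}]'

```text
clock: 6.87
position: [0.5675, -0.0986, 0.0667]
tcp_rot: [0.0, 0.999, -0.037, -0.003]
wrist_force: [-6.8, -1.5, 3.6]
finger_gap: 0.0001
```

Run:
```python
from h import *
s=state(); print(s["clock"],s["position"],s["tcp_rot"],s["wrist_force"],s["finger_gap"])
im,d=grab_frame("wrist"); cv2.imwrite("pics/w3.png",im)
```

```text
6.8667 [ 0.56752451 -0.09857384  0.06674168] [ 4.83242238e-04  9.99321646e-01 -3.67373579e-02 -2.52621583e-03] [-6.81013638 -1.52159683  3.63189649] 9.065717452576593e-05
```

View pics/w3.png

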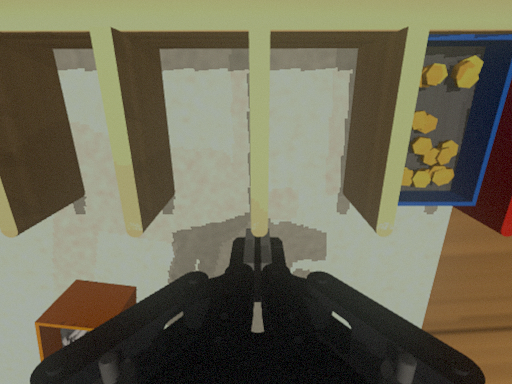

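Request:
play_rows --increments '[{"delta_pos": [-0.1, 0, 0], "twist": 0, "jaw": 0}, {"delta_pos": [-0.25, 0.02, 0.1], "twist": 0, "jaw": 0}, {"delta_pos": [-0.35, 0.1, 0.3], "twist": -0.2, "jaw": 0}, {"delta_pos": [-0.45, 0.25, 0.5], "twist": -0.4, "jaw": 0}, {"delta_pos": [-0.55, 0.4, 0.6], "twist": -0.6, "jaw": 0.2}, {"delta_pos": [-0.6, 0.55, 0.6], "twist": -0.8, "jaw": 0.3}, {"delta_pos": [-0.64, 0.65, 0.6], "twist": -1, "jaw": 0.45}, {"delta_pos": [-0.64, 0.7, 0.6], "twist": -1, "jaw": 0.45}]'

```text
clock: 7.58
position: [0.4732, 0.0087, 0.1577]
tcp_rot: [-0.001, 0.956, -0.294, 0.001]
wrist_force: [-0.3, -1.2, 0.3]
finger_gap: 0.0384
```

Run:
```python
from h import *
s=state(); print(s["clock"],s["position"],s["q"],s["tcp_rot"],s["wrist_force"],s["finger_gap"])
```

```text
7.5833 [0.47323475 0.00868288 0.15773381] [-1.02040342e-01 -5.33039711e-02  1.68195117e+00  7.75762397e-04
  1.51081259e+00  2.06535797e+00] [-5.87732565e-04  9.55829873e-01 -2.93918298e-01  9.70453465e-04] [-0.32774575 -1.18200724  0.33235039] 0.03843030656009384
```

Request:
play_rows --increments '[{"delta_pos": [0, 0.1, 0], "twist": 0.2, "jaw": 0.45}, {"delta_pos": [0, 0.25, 0], "twist": 0.4, "jaw": 0.45}, {"delta_pos": [0, 0.4, 0], "twist": 0.6, "jaw": 0.45}, {"delta_pos": [0, 0.55, 0], "twist": 0.8, "jaw": 0.45}, {"delta_pos": [0, 0.63, 0], "twist": 1, "jaw": 0.45}, {"delta_pos": [0, 0.63, 0], "twist": 1, "jaw": 0.45}, {"delta_pos": [0, 0.63, 0], "twist": 1, "jaw": 0.45}, {"delta_pos": [0, 0.63, 0], "twist": 1, "jaw": 0.45}]'

```text
clock: 8.25
position: [0.4739, 0.1009, 0.1566]
tcp_rot: [0.0, 0.999, -0.037, -0.0]
wrist_force: [-0.6, 0.3, -0.1]
finger_gap: 0.0385
```

Request:
play_rows --increments '[{"delta_pos": [0, 0, 0], "twist": 0.23, "jaw": 0.45}, {"delta_pos": [0, 0, 0], "twist": 0.46, "jaw": 0.45}, {"delta_pos": [0, 0, 0], "twist": 0.69, "jaw": 0.45}, {"delta_pos": [0, 0, 0], "twist": 0.9, "jaw": 0.45}, {"delta_pos": [0, 0, 0], "twist": 1, "jaw": 0.45}, {"delta_pos": [0, 0, 0], "twist": 1, "jaw": 0.45}, {"delta_pos": [0, 0, 0], "twist": 1, "jaw": 0.45}, {"delta_pos": [0, 0, 0], "twist": 1, "jaw": 0.45}]'

```text
clock: 8.92
position: [0.4737, 0.1011, 0.1568]
tcp_rot: [0.0, 0.975, 0.222, 0.0]
wrist_force: [0.3, 0.2, 0.8]
finger_gap: 0.0385
```

Request:
play_rows --increments '[{"delta_pos": [0, 0, 0], "twist": 0.23, "jaw": 0.45}, {"delta_pos": [0, 0, 0], "twist": 0.46, "jaw": 0.45}, {"delta_pos": [0, 0, 0], "twist": 0.69, "jaw": 0.45}, {"delta_pos": [0, 0, 0], "twist": 0.9, "jaw": 0.45}, {"delta_pos": [0, 0, 0], "twist": 1, "jaw": 0.45}, {"delta_pos": [0, 0, 0], "twist": 1, "jaw": 0.45}, {"delta_pos": [0, 0, 0], "twist": 1, "jaw": 0.45}, {"delta_pos": [0, 0, 0], "twist": 1, "jaw": 0.45}]'

```text
clock: 9.58
position: [0.4736, 0.1016, 0.1568]
tcp_rot: [0.0, 0.884, 0.467, 0.0]
wrist_force: [-0.3, 0.3, -0.8]
finger_gap: 0.0385
```

Request:
play_rows --increments '[{"delta_pos": [0, 0, 0], "twist": 0.23, "jaw": 0.45}, {"delta_pos": [0, 0, 0], "twist": 0.46, "jaw": 0.45}, {"delta_pos": [0, 0, 0], "twist": 0.69, "jaw": 0.45}, {"delta_pos": [0, 0, 0], "twist": 0.9, "jaw": 0.45}, {"delta_pos": [0, 0, 0], "twist": 1, "jaw": 0.45}, {"delta_pos": [0, 0, 0], "twist": 1, "jaw": 0.45}, {"delta_pos": [0, 0, 0], "twist": 1, "jaw": 0.45}, {"delta_pos": [0, 0, 0], "twist": 1, "jaw": 0.45}]'

```text
clock: 10.25
position: [0.4736, 0.1017, 0.1568]
tcp_rot: [0.0, 0.733, 0.68, 0.0]
wrist_force: [-0.3, 1.1, -0.6]
finger_gap: 0.0384
```

```bash
cat >> h.py <<'E'
C0=np.array([.5835,-.0335]);A0=-.072
R0=np.array([[np.cos(A0),-np.sin(A0)],[np.sin(A0),np.cos(A0)]])
def st():
    s=state(); q=s["tcp_rot"]; Rm=Ro.from_quat([q[1],q[2],q[3],q[0]]).as_matrix()
    print(round(s["clock"],2),"pos",s["position"].round(4),"rack",(R0.T@(s["position"][:2]-C0)).round(4),"ang",round(np.arctan2(Rm[1,0],Rm[0,0]),4),"q6",s["q"][5].round(3),"F",s["wrist_force"].round(1),"gap",round(s["finger_gap"],4)); return s
E
python3 - <<'E'
from h import *
s=st()
im,d=grab_frame("wrist"); cv2.imwrite("pics/w4.png",im)
im,d=grab_frame("top"); cv2.imwrite("pics/t4.png",cv2.resize(im[90:240,175:365],None,fx=4,fy=4,interpolation=cv2.INTER_CUBIC))
E
```

```text
10.25 pos [0.4736 0.1017 0.1568] rack [-0.1193  0.127 ] ang 1.4964 q6 0.169 F [-0.3  1.1 -0.6] gap 0.0384
```

View pics/w4.png

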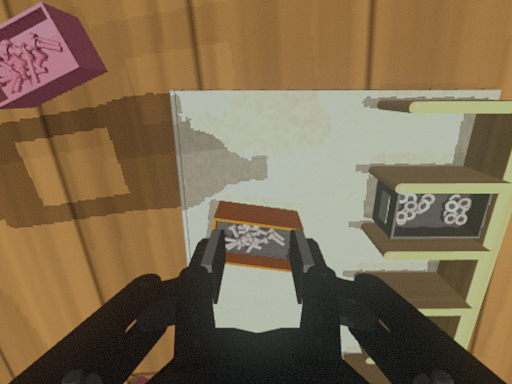

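View pics/t4.png

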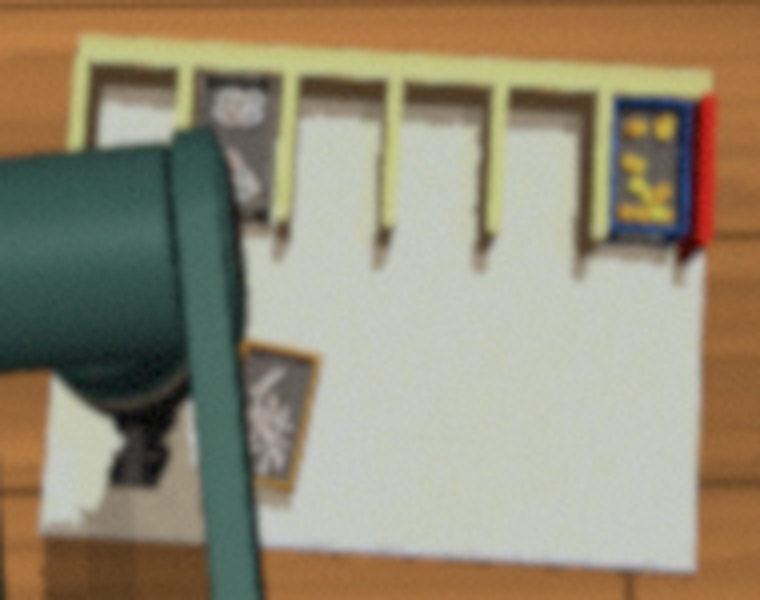

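Run:
```python
from h import *
s=state()
for uv,z in(((214,221),.054),((301,229),.054),((217,203),.009),((300,212),.009)):
    p=wray(uv,z,s)[:2]; print(uv,(R0.T@(p-C0)).round(4))
```

```text
(214, 221) [-0.1605  0.0952]
(301, 229) [-0.0764  0.0865]
(217, 203) [-0.1639  0.0954]
(300, 212) [-0.0705  0.0843]
```

Request:
play_rows --increments '[{"delta_pos": [0, 0, -0.12], "twist": 0, "jaw": 0.45}, {"delta_pos": [0, 0, -0.3], "twist": 0, "jaw": 0.45}, {"delta_pos": [0, 0, -0.48], "twist": 0, "jaw": 0.45}, {"delta_pos": [0, 0, -0.64], "twist": 0, "jaw": 0.45}, {"delta_pos": [0, 0, -0.75], "twist": 0, "jaw": 0.45}, {"delta_pos": [0, 0, -0.81], "twist": 0, "jaw": 0.45}, {"delta_pos": [0, 0, -0.84], "twist": 0, "jaw": 0.45}, {"delta_pos": [0, 0, -0.84], "twist": 0, "jaw": 0.45}]'

```text
clock: 11.02
position: [0.4732, 0.1017, 0.0303]
tcp_rot: [-0.0, 0.732, 0.681, -0.001]
wrist_force: [0.4, -0.3, -0.5]
finger_gap: 0.0385
```

Run:
```python
from h import *
s=st()
im,d=grab_frame("wrist"); cv2.imwrite("pics/w5.png",im)
```

```text
11.02 pos [0.4732 0.1017 0.0303] rack [-0.1197  0.1269] ang 1.4978 q6 0.168 F [ 0.4 -0.3 -0.5] gap 0.0385
```

View pics/w5.png

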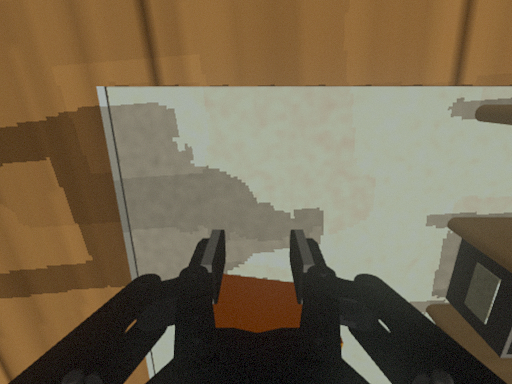

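Request:
play_rows --increments '[{"delta_pos": [-0.003, -0.04, 0], "twist": 0, "jaw": 0.45}, {"delta_pos": [-0.006, -0.08, 0], "twist": 0, "jaw": 0.45}, {"delta_pos": [-0.009, -0.12, 0], "twist": 0, "jaw": 0.45}, {"delta_pos": [-0.012, -0.16, 0], "twist": 0, "jaw": 0.45}, {"delta_pos": [-0.014, -0.2, 0], "twist": 0, "jaw": 0.45}, {"delta_pos": [-0.017, -0.24, 0], "twist": 0, "jaw": 0.45}, {"delta_pos": [-0.02, -0.28, 0], "twist": 0, "jaw": 0.45}, {"delta_pos": [-0.023, -0.32, 0], "twist": 0, "jaw": 0.45}]'

```text
clock: 11.73
position: [0.4707, 0.0534, 0.0314]
tcp_rot: [0.0, 0.732, 0.681, 0.001]
wrist_force: [-0.7, 3.0, 2.9]
finger_gap: 0.0383
```

Run:
```python
from h import *
s=st()
im,d=grab_frame("wrist"); cv2.imwrite("pics/w6.png",im)
```

```text
11.73 pos [0.4707 0.0534 0.0314] rack [-0.1188  0.0786] ang 1.498 q6 0.065 F [-0.7  3.   2.9] gap 0.0383
```

View pics/w6.png

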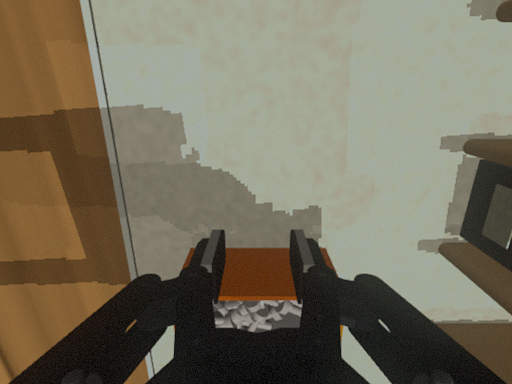

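Request:
play_rows --increments '[{"delta_pos": [-0.003, -0.05, 0], "twist": 0, "jaw": 0.45}, {"delta_pos": [-0.007, -0.1, 0], "twist": 0, "jaw": 0.45}, {"delta_pos": [-0.011, -0.15, 0], "twist": 0, "jaw": 0.45}, {"delta_pos": [-0.014, -0.2, 0], "twist": 0, "jaw": 0.45}, {"delta_pos": [-0.018, -0.25, 0], "twist": 0, "jaw": 0.45}, {"delta_pos": [-0.022, -0.3, 0], "twist": 0, "jaw": 0.45}, {"delta_pos": [-0.025, -0.35, 0], "twist": 0, "jaw": 0.45}, {"delta_pos": [-0.028, -0.39, 0], "twist": 0, "jaw": 0.45}]'

```text
clock: 12.45
position: [0.4658, -0.0056, 0.0308]
tcp_rot: [0.0, 0.732, 0.681, -0.0]
wrist_force: [0.6, 2.9, 3.4]
finger_gap: 0.0385
```

Request:
play_rows --increments '[{"delta_pos": [-0.001, -0.02, 0], "twist": 0, "jaw": 0.45}, {"delta_pos": [-0.003, -0.04, 0], "twist": 0, "jaw": 0.45}, {"delta_pos": [-0.004, -0.055, 0], "twist": 0, "jaw": 0.45}, {"delta_pos": [-0.005, -0.065, 0], "twist": 0, "jaw": 0.45}, {"delta_pos": [-0.005, -0.07, 0], "twist": 0, "jaw": 0.45}, {"delta_pos": [-0.005, -0.07, 0], "twist": 0, "jaw": 0.45}, {"delta_pos": [-0.005, -0.07, 0], "twist": 0, "jaw": 0.45}, {"delta_pos": [-0.005, -0.07, 0], "twist": 0, "jaw": 0.45}]'

```text
clock: 13.12
position: [0.465, -0.0154, 0.0306]
tcp_rot: [0.0, 0.732, 0.681, -0.0]
wrist_force: [0.9, 2.0, 0.1]
finger_gap: 0.0386
```

Run:
```python
from h import *
s=st()
im,d=grab_frame("wrist"); cv2.imwrite("pics/w7.png",im)
im,d=grab_frame("scene"); cv2.imwrite("pics/s7.png",cv2.resize(im[150:300,145:365],None,fx=3.6,fy=3.6,interpolation=cv2.INTER_CUBIC))
```

```text
13.12 pos [ 0.465  -0.0154  0.0306] rack [-0.1195  0.0096] ang 1.4984 q6 -0.082 F [0.9 2.  0.1] gap 0.0386
```

View pics/w7.png

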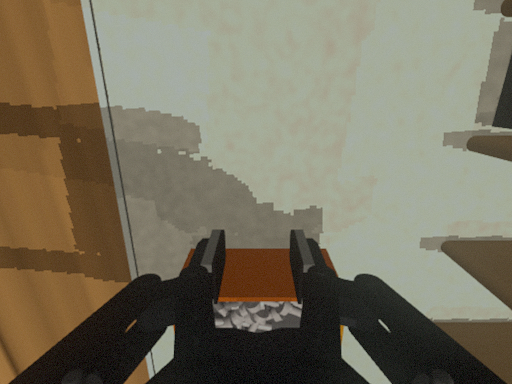

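View pics/s7.png

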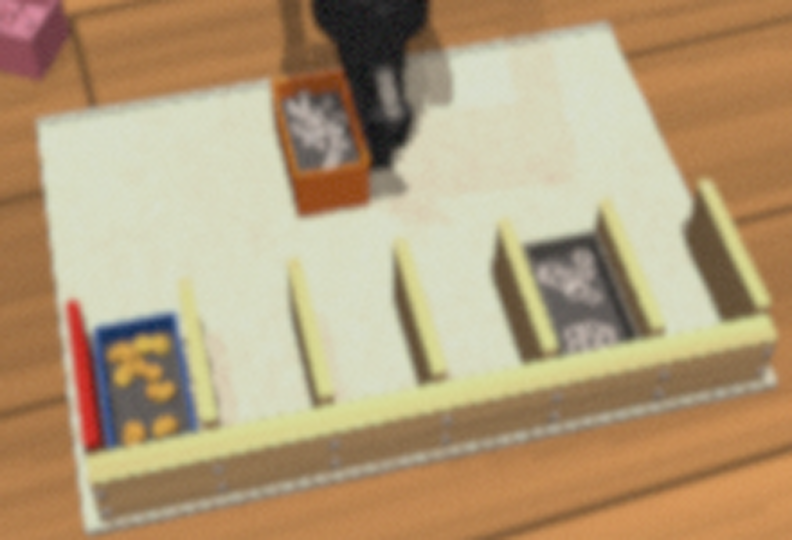

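Run:
```python
from h import *
s=state()
S=lambda x,y:(x/3.6+145-.36,y/3.6+150-.36)
c2=np.array([.58544615,-.03247488]);a=-.0757
R=np.array([[np.cos(a),-np.sin(a)],[np.sin(a),np.cos(a)]])
for p,z in(((369,163),.054),((298,175),.054),((276,87),.054),((368,203),.009),((302,213),.009)): print(p,(R.T@(ray("scene",S(*p),z)[:2]-c2)).round(4))
for uv in((215,298),(300,298),(186,250),(328,250)):
    for z in(.054,.009): print(uv,z,(R0.T@(wray(uv,z,s)[:2]-C0)).round(4))
```

```text
(369, 163) [-0.0762 -0.0024]
(298, 175) [-0.0766 -0.0498]
(276, 87) [-0.1568 -0.0494]
(368, 203) [-0.0783 -0.0027]
(302, 213) [-0.08   -0.0482]
(215, 298) 0.054 [-0.1401 -0.0025]
(215, 298) 0.009 [-0.1488 -0.0421]
(300, 298) 0.054 [-0.098  -0.0026]
(300, 298) 0.009 [-0.0892 -0.0422]
(186, 250) 0.054 [-0.1522  0.0248]
(186, 250) 0.009 [-0.1658 -0.0034]
(328, 250) 0.054 [-0.0865  0.0248]
(328, 250) 0.009 [-0.0728 -0.0035]
```

Request:
play_rows --increments '[{"delta_pos": [-0.001, -0.01, 0], "twist": 0, "jaw": 0.45}, {"delta_pos": [-0.002, -0.02, 0], "twist": 0, "jaw": 0.45}, {"delta_pos": [-0.003, -0.03, 0], "twist": 0, "jaw": 0.45}, {"delta_pos": [-0.003, -0.037, 0], "twist": 0, "jaw": 0.45}, {"delta_pos": [-0.003, -0.041, 0], "twist": 0, "jaw": 0.45}, {"delta_pos": [-0.003, -0.041, 0], "twist": 0, "jaw": 0.45}, {"delta_pos": [-0.003, -0.041, 0], "twist": 0, "jaw": 0.45}, {"delta_pos": [-0.003, -0.041, 0], "twist": 0, "jaw": 0.45}]'

```text
clock: 13.88
position: [0.4646, -0.0217, 0.0307]
tcp_rot: [0.0, 0.732, 0.681, -0.0]
wrist_force: [-0.2, 0.3, -0.4]
finger_gap: 0.038
```

Request:
play_rows --increments '[{"delta_pos": [0.005, 0.07, 0], "twist": 0, "jaw": 0.45}, {"delta_pos": [0.01, 0.15, 0.05], "twist": 0, "jaw": 0.45}, {"delta_pos": [0.01, 0.2, 0.2], "twist": 0, "jaw": 0.45}, {"delta_pos": [0.01, 0.2, 0.4], "twist": 0, "jaw": 0.45}, {"delta_pos": [-0.1, 0.2, 0.6], "twist": -0.2, "jaw": 0.3}, {"delta_pos": [-0.25, 0.2, 0.75], "twist": -0.45, "jaw": 0.2}, {"delta_pos": [-0.4, 0.1, 0.8], "twist": -0.7, "jaw": 0.14}, {"delta_pos": [-0.5, 0.05, 0.8], "twist": -0.9, "jaw": 0.14}]'

```text
clock: 14.55
position: [0.3901, -0.0141, 0.1541]
tcp_rot: [0.002, 0.872, 0.489, 0.002]
wrist_force: [-0.1, 0.1, -1.7]
finger_gap: 0.0119
```

Request:
play_rows --increments '[{"delta_pos": [-0.05, -0.05, 0], "twist": -0.23, "jaw": 0.14}, {"delta_pos": [-0.1, -0.1, 0], "twist": -0.46, "jaw": 0.14}, {"delta_pos": [-0.1, -0.15, 0], "twist": -0.69, "jaw": 0.14}, {"delta_pos": [-0.1, -0.2, 0], "twist": -0.9, "jaw": 0.14}, {"delta_pos": [-0.1, -0.2, 0], "twist": -1, "jaw": 0.14}, {"delta_pos": [-0.1, -0.2, 0], "twist": -1, "jaw": 0.14}, {"delta_pos": [-0.1, -0.2, 0], "twist": -1, "jaw": 0.14}, {"delta_pos": [-0.1, -0.2, 0], "twist": -1, "jaw": 0.14}]'

```text
clock: 15.22
position: [0.3748, -0.0435, 0.1509]
tcp_rot: [0.0, 0.968, 0.25, 0.0]
wrist_force: [0.3, -0.3, -0.3]
finger_gap: 0.0122
```

Request:
play_rows --increments '[{"delta_pos": [0, 0, 0], "twist": -0.23, "jaw": 0.14}, {"delta_pos": [0, 0, 0], "twist": -0.46, "jaw": 0.14}, {"delta_pos": [0, 0, 0], "twist": -0.69, "jaw": 0.14}, {"delta_pos": [0, 0, 0], "twist": -0.9, "jaw": 0.14}, {"delta_pos": [0, 0, 0], "twist": -1, "jaw": 0.14}, {"delta_pos": [0, 0, 0], "twist": -1, "jaw": 0.14}, {"delta_pos": [0, 0, 0], "twist": -1, "jaw": 0.14}, {"delta_pos": [0, 0, 0], "twist": -1, "jaw": 0.14}]'

```text
clock: 15.88
position: [0.3748, -0.0437, 0.1508]
tcp_rot: [0.0, 1.0, -0.009, -0.0]
wrist_force: [0.3, -0.3, 0.1]
finger_gap: 0.0119
```

Run:
```python
from h import *
s=st()
im,d=grab_frame("wrist"); cv2.imwrite("pics/w8.png",im)
```

```text
15.88 pos [ 0.3748 -0.0437  0.1508] rack [-0.2075 -0.0252] ang -0.0184 q6 1.323 F [ 0.3 -0.3  0.1] gap 0.0119
```

View pics/w8.png

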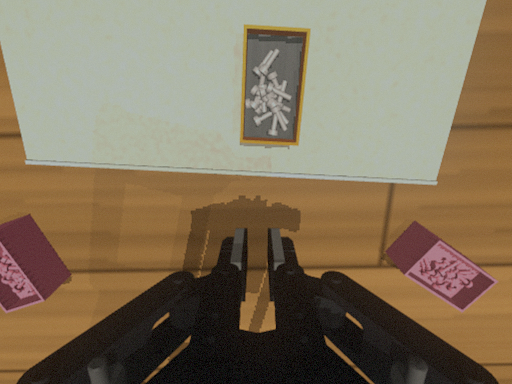

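Run:
```python
from h import *
s=state()
for uv,z in(((241,144),.054),((298.5,146),.054),((309.5,29),.054),((245,25),.054),((25,161),.009),((437,182),.009)):
    print(uv,(R0.T@(wray(uv,z,s)[:2]-C0)).round(4))
W=[R0.T@(wray(uv,.054,s)[:2]-C0) for uv in((245,25),(309.5,29),(298.5,146),(241,144))]
c,a,_,r=fit2([(.044,.025),(.044,-.025),(-.044,-.025),(-.044,.025)],W); print(c,a,r.round(4))
```

```text
(241, 144) [-0.1643 -0.0096]
(298.5, 146) [-0.1634 -0.0586]
(309.5, 29) [-0.0755 -0.0577]
(245, 25) [-0.0755 -0.0095]
(25, 161) [-0.2018  0.2158]
(437, 182) [-0.2016 -0.2175]
[-0.1196402  -0.03385928] 0.0062314602166920864 [[ 0.0003 -0.0009]
 [ 0.      0.0009]
 [ 0.0001  0.0005]
 [-0.0005 -0.0005]]
```

Request:
play_rows --increments '[{"delta_pos": [0.01, -0.02, -0.1], "twist": -0.03, "jaw": 0.14}, {"delta_pos": [0.01, -0.04, -0.25], "twist": -0.06, "jaw": 0.14}, {"delta_pos": [0.01, -0.055, -0.42], "twist": -0.103, "jaw": 0.14}, {"delta_pos": [0.01, -0.055, -0.58], "twist": -0.103, "jaw": 0.14}, {"delta_pos": [0.01, -0.055, -0.7], "twist": -0.103, "jaw": 0.14}, {"delta_pos": [0.01, -0.055, -0.77], "twist": -0.103, "jaw": 0.14}, {"delta_pos": [0.01, -0.055, -0.8], "twist": -0.103, "jaw": 0.14}, {"delta_pos": [0.01, -0.055, -0.8], "twist": -0.103, "jaw": 0.14}]'

```text
clock: 16.6
position: [0.3754, -0.0519, 0.0298]
tcp_rot: [-0.0, 0.999, -0.037, -0.001]
wrist_force: [-0.3, 0.6, 0.3]
finger_gap: 0.012
```

Run:
```python
from h import *
s=st()
```

```text
16.6 pos [ 0.3754 -0.0519  0.0298] rack [-0.2063 -0.0333] ang -0.0737 q6 1.357 F [-0.3  0.6  0.3] gap 0.012
```

Request:
play_rows --increments '[{"delta_pos": [0.06, -0.004, 0], "twist": 0, "jaw": 0.14}, {"delta_pos": [0.12, -0.009, 0], "twist": 0, "jaw": 0.14}, {"delta_pos": [0.17, -0.012, 0], "twist": 0, "jaw": 0.14}, {"delta_pos": [0.22, -0.016, 0], "twist": 0, "jaw": 0.14}, {"delta_pos": [0.27, -0.019, 0], "twist": 0, "jaw": 0.14}, {"delta_pos": [0.32, -0.023, 0], "twist": 0, "jaw": 0.14}, {"delta_pos": [0.37, -0.027, 0], "twist": 0, "jaw": 0.14}, {"delta_pos": [0.42, -0.03, 0], "twist": 0, "jaw": 0.14}]'

```text
clock: 17.27
position: [0.4398, -0.0566, 0.0308]
tcp_rot: [0.0, 0.999, -0.037, -0.0]
wrist_force: [-2.8, -0.1, 1.8]
finger_gap: 0.0118
```

Request:
play_rows --increments '[{"delta_pos": [0.05, -0.004, 0], "twist": 0, "jaw": 0.14}, {"delta_pos": [0.1, -0.007, 0], "twist": 0, "jaw": 0.14}, {"delta_pos": [0.14, -0.01, 0], "twist": 0, "jaw": 0.14}, {"delta_pos": [0.17, -0.012, 0], "twist": 0, "jaw": 0.14}, {"delta_pos": [0.18, -0.013, 0], "twist": 0, "jaw": 0.14}, {"delta_pos": [0.18, -0.013, 0], "twist": 0, "jaw": 0.14}, {"delta_pos": [0.18, -0.013, 0], "twist": 0, "jaw": 0.14}, {"delta_pos": [0.18, -0.013, 0], "twist": 0, "jaw": 0.14}]'

```text
clock: 17.93
position: [0.4665, -0.0586, 0.0309]
tcp_rot: [0.0, 0.999, -0.037, 0.0]
wrist_force: [0.2, 0.4, -0.0]
finger_gap: 0.0116
```

Run:
```python
from h import *
s=st()
im,d=grab_frame("wrist"); cv2.imwrite("pics/w9.png",im)
```

```text
17.93 pos [ 0.4665 -0.0586  0.0309] rack [-0.1149 -0.0335] ang -0.0743 q6 1.399 F [ 0.2  0.4 -0. ] gap 0.0116
```

View pics/w9.png

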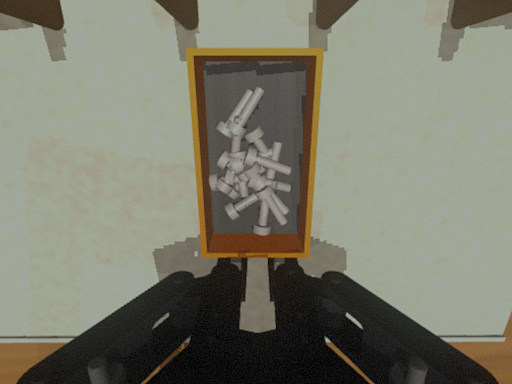

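Request:
play_rows --increments '[{"delta_pos": [0.03, -0.002, 0], "twist": 0, "jaw": 0.14}, {"delta_pos": [0.06, -0.004, 0], "twist": 0, "jaw": 0.14}, {"delta_pos": [0.1, -0.007, 0], "twist": 0, "jaw": 0.14}, {"delta_pos": [0.14, -0.01, 0], "twist": 0, "jaw": 0.14}, {"delta_pos": [0.18, -0.013, 0], "twist": 0, "jaw": 0.14}, {"delta_pos": [0.21, -0.015, 0], "twist": 0, "jaw": 0.14}, {"delta_pos": [0.23, -0.017, 0], "twist": 0, "jaw": 0.14}, {"delta_pos": [0.23, -0.017, 0], "twist": 0, "jaw": 0.14}]'

```text
clock: 18.65
position: [0.5018, -0.0613, 0.0309]
tcp_rot: [0.0, 0.999, -0.037, 0.001]
wrist_force: [-0.5, 0.4, 0.0]
finger_gap: 0.0117
```

Run:
```python
from h import *
s=st()
im,d=grab_frame("wrist"); cv2.imwrite("pics/w10.png",im)
```

```text
18.65 pos [ 0.5018 -0.0613  0.0309] rack [-0.0795 -0.0336] ang -0.0742 q6 1.411 F [-0.5  0.4  0. ] gap 0.0117
```

View pics/w10.png

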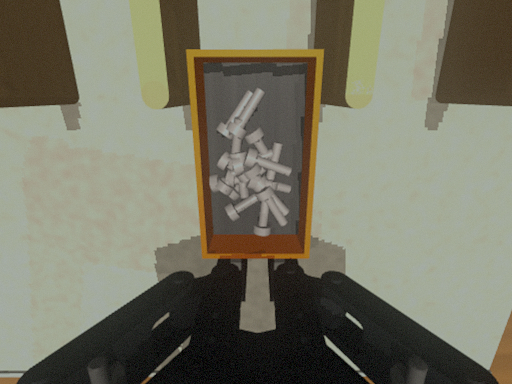

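Request:
play_rows --increments '[{"delta_pos": [-0.03, 0.002, 0], "twist": 0, "jaw": 0.14}, {"delta_pos": [-0.03, 0.002, 0.05], "twist": 0, "jaw": 0.14}, {"delta_pos": [-0.03, 0.002, 0.1], "twist": 0, "jaw": 0.14}, {"delta_pos": [0, 0, 0.1], "twist": 0, "jaw": 0.14}, {"delta_pos": [0.03, -0.002, 0.1], "twist": 0, "jaw": 0.14}, {"delta_pos": [0.07, -0.005, 0.1], "twist": 0, "jaw": 0.14}, {"delta_pos": [0.11, -0.008, 0.1], "twist": 0, "jaw": 0.14}, {"delta_pos": [0.15, -0.011, 0.1], "twist": 0, "jaw": 0.14}]'

```text
clock: 19.37
position: [0.5235, -0.0628, 0.0456]
tcp_rot: [-0.0, 0.999, -0.037, -0.001]
wrist_force: [-3.0, 1.2, 3.2]
finger_gap: 0.0117
```

Request:
play_rows --increments '[{"delta_pos": [0.04, -0.003, 0], "twist": 0, "jaw": 0.14}, {"delta_pos": [0.08, -0.006, 0], "twist": 0, "jaw": 0.14}, {"delta_pos": [0.12, -0.009, 0], "twist": 0, "jaw": 0.14}, {"delta_pos": [0.16, -0.012, 0], "twist": 0, "jaw": 0.14}, {"delta_pos": [0.2, -0.014, 0], "twist": 0, "jaw": 0.14}, {"delta_pos": [0.23, -0.017, 0], "twist": 0, "jaw": 0.14}, {"delta_pos": [0.25, -0.018, 0], "twist": 0, "jaw": 0.14}, {"delta_pos": [0.25, -0.018, 0], "twist": 0, "jaw": 0.14}]'

```text
clock: 20.03
position: [0.5617, -0.0656, 0.0457]
tcp_rot: [0.0, 0.999, -0.037, 0.001]
wrist_force: [0.2, -0.2, 1.0]
finger_gap: 0.0118
```

Run:
```python
from h import *
s=st()
im,d=grab_frame("wrist"); cv2.imwrite("pics/w11.png",im)
```

```text
20.03 pos [ 0.5617 -0.0656  0.0457] rack [-0.0194 -0.0336] ang -0.0742 q6 1.428 F [ 0.2 -0.2  1. ] gap 0.0118
```

View pics/w11.png

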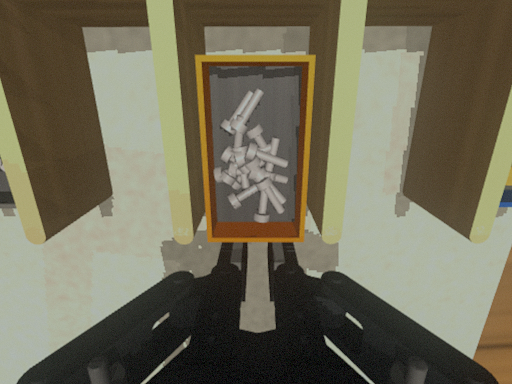

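Request:
play_rows --increments '[{"delta_pos": [0.02, -0.001, 0], "twist": 0, "jaw": 0.14}, {"delta_pos": [0.04, -0.003, 0], "twist": 0, "jaw": 0.14}, {"delta_pos": [0.06, -0.004, 0], "twist": 0, "jaw": 0.14}, {"delta_pos": [0.08, -0.006, 0], "twist": 0, "jaw": 0.14}, {"delta_pos": [0.095, -0.007, 0], "twist": 0, "jaw": 0.14}, {"delta_pos": [0.1, -0.007, 0], "twist": 0, "jaw": 0.14}, {"delta_pos": [0.105, -0.008, 0], "twist": 0, "jaw": 0.14}, {"delta_pos": [0.11, -0.008, 0], "twist": 0, "jaw": 0.14}]'

```text
clock: 20.75
position: [0.5772, -0.0667, 0.0458]
tcp_rot: [0.0, 0.999, -0.037, -0.0]
wrist_force: [-1.5, -0.7, 1.3]
finger_gap: 0.0122
```

Request:
play_rows --increments '[{"delta_pos": [0.004, 0, 0], "twist": 0, "jaw": 0.14}, {"delta_pos": [0.008, -0.001, 0], "twist": 0, "jaw": 0.14}, {"delta_pos": [0.012, -0.001, 0], "twist": 0, "jaw": 0.14}, {"delta_pos": [0.016, -0.001, 0], "twist": 0, "jaw": 0.14}, {"delta_pos": [0.02, -0.001, 0], "twist": 0, "jaw": 0.14}, {"delta_pos": [0.022, -0.002, 0], "twist": 0, "jaw": 0.14}, {"delta_pos": [0.022, -0.002, 0], "twist": 0, "jaw": 0.14}, {"delta_pos": [0.022, -0.002, 0], "twist": 0, "jaw": 0.14}]'

```text
clock: 21.42
position: [0.5807, -0.067, 0.0459]
tcp_rot: [0.0, 0.999, -0.037, 0.0]
wrist_force: [-1.1, 0.2, 0.2]
finger_gap: 0.012
```

Run:
```python
from h import *
s=st()
im,d=grab_frame("wrist"); cv2.imwrite("pics/w12.png",im)
```

```text
21.42 pos [ 0.5807 -0.067   0.0459] rack [-0.0004 -0.0336] ang -0.0742 q6 1.433 F [-1.1  0.2  0.2] gap 0.012
```

View pics/w12.png

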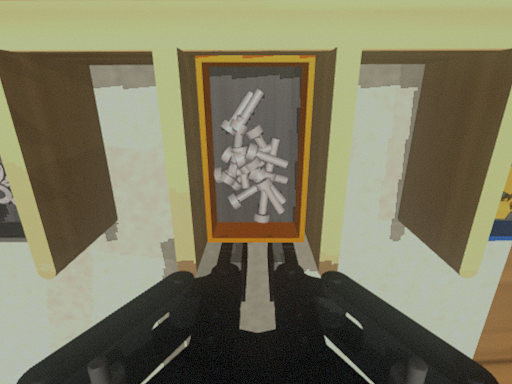

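Request:
play_rows --increments '[{"delta_pos": [0.003, 0, 0], "twist": 0, "jaw": 0.14}, {"delta_pos": [0.006, 0, 0], "twist": 0, "jaw": 0.14}, {"delta_pos": [0.009, -0.001, 0], "twist": 0, "jaw": 0.14}, {"delta_pos": [0.012, -0.001, 0], "twist": 0, "jaw": 0.14}, {"delta_pos": [0.013, -0.001, 0], "twist": 0, "jaw": 0.14}, {"delta_pos": [0.013, -0.001, 0], "twist": 0, "jaw": 0.14}, {"delta_pos": [0.013, -0.001, 0], "twist": 0, "jaw": 0.14}, {"delta_pos": [0.013, -0.001, 0], "twist": 0, "jaw": 0.14}]'

```text
clock: 22.13
position: [0.5815, -0.067, 0.0458]
tcp_rot: [-0.0, 0.999, -0.037, -0.001]
wrist_force: [-5.1, 0.3, 3.9]
finger_gap: 0.0118
```

Request:
play_rows --increments '[{"delta_pos": [0.003, 0, 0], "twist": 0, "jaw": 0.14}, {"delta_pos": [0.006, 0, 0], "twist": 0, "jaw": 0.14}, {"delta_pos": [0.009, -0.001, 0], "twist": 0, "jaw": 0.14}, {"delta_pos": [0.012, -0.001, 0], "twist": 0, "jaw": 0.14}, {"delta_pos": [0.014, -0.001, 0], "twist": 0, "jaw": 0.14}, {"delta_pos": [0.014, -0.001, 0], "twist": 0, "jaw": 0.14}, {"delta_pos": [0.014, -0.001, 0], "twist": 0, "jaw": 0.14}, {"delta_pos": [0.014, -0.001, 0], "twist": 0, "jaw": 0.14}]'

```text
clock: 22.8
position: [0.5816, -0.0671, 0.0459]
tcp_rot: [-0.0, 0.999, -0.037, -0.004]
wrist_force: [-11.4, 1.4, 7.2]
finger_gap: 0.012
```

Stalled at 11 N against the rail. Now I back off and check.

Request:
play_rows --increments '[{"delta_pos": [-0.03, 0.002, 0], "twist": 0, "jaw": 0.14}, {"delta_pos": [-0.1, 0.007, 0], "twist": 0, "jaw": 0.14}, {"delta_pos": [-0.2, 0.014, 0], "twist": 0, "jaw": 0.14}, {"delta_pos": [-0.35, 0.025, 0.05], "twist": 0, "jaw": 0.14}, {"delta_pos": [-0.5, 0.036, 0.2], "twist": 0, "jaw": 0.14}, {"delta_pos": [-0.65, 0.045, 0.4], "twist": 0, "jaw": 0.14}, {"delta_pos": [-0.75, 0.05, 0.6], "twist": 0, "jaw": 0.14}, {"delta_pos": [-0.8, 0.055, 0.75], "twist": 0, "jaw": 0.14}]'

```text
clock: 23.47
position: [0.4644, -0.0592, 0.1611]
tcp_rot: [0.001, 0.999, -0.037, 0.002]
wrist_force: [1.0, 0.5, -0.3]
finger_gap: 0.0118
```

Request:
play_rows --increments '[{"delta_pos": [-0.1, 0, 0.05], "twist": 0, "jaw": 0.14}, {"delta_pos": [-0.2, 0, 0.1], "twist": 0, "jaw": 0.14}, {"delta_pos": [-0.3, 0, 0.1], "twist": 0, "jaw": 0.14}, {"delta_pos": [-0.3, 0, 0.1], "twist": 0, "jaw": 0.14}, {"delta_pos": [-0.3, 0, 0.1], "twist": 0, "jaw": 0.14}, {"delta_pos": [-0.3, 0, 0.1], "twist": 0, "jaw": 0.14}, {"delta_pos": [-0.3, 0, 0.1], "twist": 0, "jaw": 0.14}, {"delta_pos": [-0.3, 0, 0.1], "twist": 0, "jaw": 0.14}]'

```text
clock: 24.13
position: [0.4201, -0.059, 0.1729]
tcp_rot: [-0.0, 0.999, -0.037, -0.0]
wrist_force: [-0.4, -0.0, 0.3]
finger_gap: 0.0119
```

Run:
```python
from h import *
s=st()
for n in("top","scene","wrist"):
    im,d=grab_frame(n)
    if n=="top": im=cv2.resize(im[90:240,175:365],None,fx=4,fy=4,interpolation=cv2.INTER_CUBIC)
    if n=="scene": im=cv2.resize(im[150:300,145:365],None,fx=3.6,fy=3.6,interpolation=cv2.INTER_CUBIC)
    cv2.imwrite(f"pics/{n}_end.png",im)
```

```text
24.13 pos [ 0.4201 -0.059   0.1729] rack [-0.1611 -0.0372] ang -0.074 q6 1.371 F [-0.4 -0.   0.3] gap 0.0119
```

View pics/top_end.png

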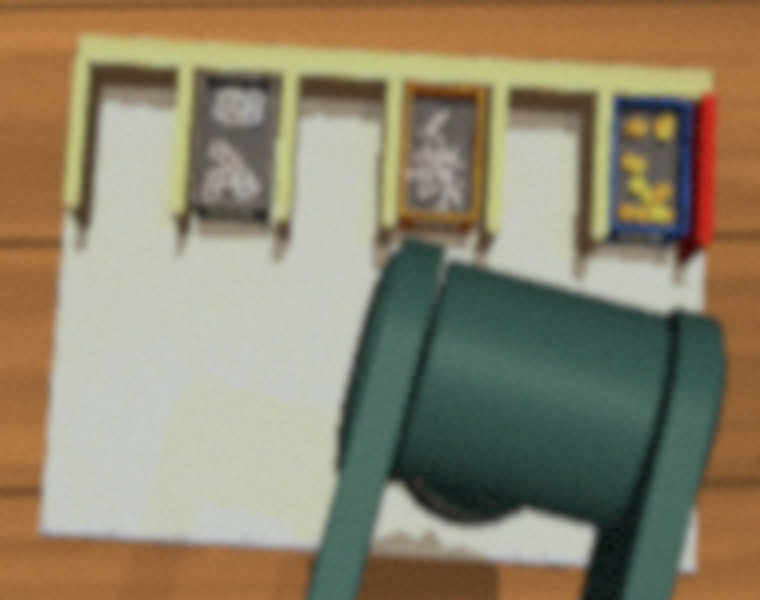

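View pics/scene_end.png

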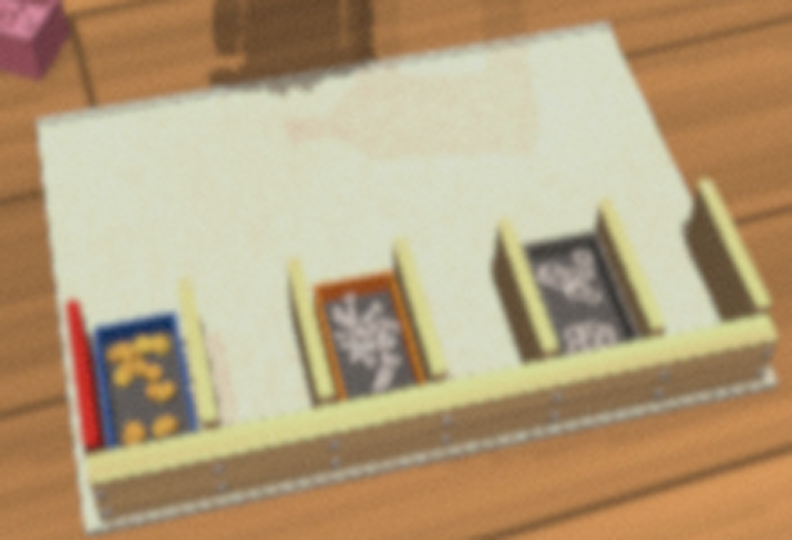

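View pics/wrist_end.png

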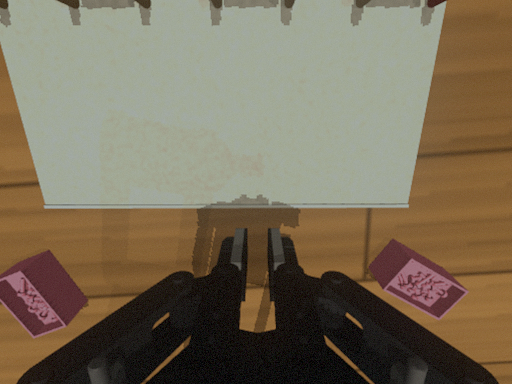

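Run:
```python
from workcell import *
print(sign_off())
```

```text
the job is handed in; nothing more can be done
None
```

The orange bin is in the third gap from the red end, fully home against the back rail. I handed the job in at about 24 s on the robot's clock.

- **Counting:** With the fingers closed, I touched the red end panel, then the first divider from it (divider 5), then the second (divider 4). The wrist read 5.2, 7.5 and 6.8 N. The contact points were evenly spaced along a straight line and agreed with the rack pose from the cameras. Between touches I backed the finger off slightly rather than sliding it along.
- **Pushing:** I pushed the bin sideways along the board with two fingertips, which also squared it to the rack. I then pushed it straight into the gap between dividers 3 and 4. It moved until it stalled at 11.4 N with the tool at its expected end position, then I backed clear. It was never gripped or lifted.
- **Last checks:** The final top and scene pictures show the bin square in the third gap. Its near edge lines up with those of the blue and grey bins to within about a millimetre or two. Both of those bins look unmoved, and the robot was touching nothing (wrist force about 0.4 N).
- **Not checked:** The glue bottle and tape were outside the final close-up pictures. The arm stayed well clear of both and felt no unexpected contact. The cameras disagreed on the rack's position by up to 5 mm, so I relied on the touch points and wrist-camera views instead.

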